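# Set the board cutter's strip gauge to a book's thickness

## Robot

A 6-joint arm with a two-finger parallel gripper is mounted at the origin on the work surface. World frame = base frame: x ahead of the robot, y to its left, z up, the work surface at z = 0. Lengths are in m, angles in rad, forces in N, time in s.
With the tool pointing down it reaches from about 0.35 to 0.775 m from the base axis. Payload 5.5 kg.
Tool frame: the origin (TCP) lies at the very end of the fingers, on their centre line; the grasp point (between the pads) lies 19 mm behind it; z points along the fingers, y is the line along which they close (so a half turn about z gives the same grasp; the last joint's range is limited). The gripper opens to 85 mm and grips with 20 to 120 N. Pads are 22 mm wide; open, the fingers measure 114 mm over their backs; the gripper's body (76 mm by 85 mm) begins 54 mm behind the grasp point. The pads swing forward as they close: fully open they stand 13 mm farther back than shut.
Start: joints at [-0.14, 0.313, 0.046, 1.304, 0, 1.431], TCP at [0.575, -0, 0.205] pointing down, gripper open.
Joint ranges: [-2.76, 2.76], [-0.86, 1.69], [-1.03, 1.26], [-2.2, 2.34], [-1.47, 1.5], [-3.14, 3.14]. Speed limits (rad/s): [2.57, 2.57, 3.14, 3.14, 3.14, 3.14].

## Interface

Orientations are given as a unit quaternion [w, x, y, z].
In Python, from workcell import env, cams, ticket, spotter gives the robot as it stands.
- The arm moves only by the tool jog_arm, never from a script. Its argument "increments" is a list that holds one entry, the list of rows, each a list of 7 numbers: the shift along the tool's x, y, z in units of 0.25 m (1.0 is 0.25 m), then the turn, a rotation vector about the tool's x, y, z in units of 180 degrees (1.0 is 180 degrees), then the closure in counts, from 0 (fully open) to 255 (shut). A call has 1 to 20 rows; each row shifts and turns the commanded pose from where the row before left it, along the tool's axes as they then stand; what a row does not reach is not made up. A row lasts 1/10 s, in which the tool goes at most 50 mm and 8.59 degrees, less where a joint would pass 70% of its speed; a pose out of reach is approached as far as the arm can. A call with a number of a shift or a turn outside -1 to 1 is refused whole. A call with a gripper value outside its range is refused whole. The fingers move at their own pace and stop on an object; "force" is the grip in N (left out, the last holds). Time passes only in rows, so rows that do not move let the fingers close. It gives the time, the measured TCP pose, the force, the opening and the grip force at its end, in the units of the state.
- env.get_state(): the state, without advancing time (a new reading comes with each control period).
- cams.read_camera(name): name is "scene" or "side" or "wrist"; returns a dict with "pixels" (480x640x3 uint8, red, green, blue), "fx", "fy", "cx", "cy" (pixels), "xyz" and "attitude" of the camera in the world; the wrist camera has in their place "mount" (4x4, takes a point from camera to tool coordinates, whose origin is the TCP and whose axes are the flange's). Camera axes: x right, y down, z forward; pixel columns grow to the right and rows downward; lengths in m; the calibration is good to about 2 mm. A picture is of the moment at which its call begins: read the wrist's pose just before it. There is no depth.
- ticket.hand_in(): hands the job in; it is judged then, once.
Trained networks look in the newest picture that a camera, given by its name, has taken for a name from the list of things; names that differ only in an ending like _2 or _b are one class to them, and where a whole thing is asked for, a point or a joint stands for the part that bears it (a point fixed in the world has none). Each returns a list of dicts, best first, with "conf" (0 to 1); they miss things now and then, are a little off and sometimes report something else, mostly with a low value. They report only what shows in the picture. A call takes as long as a camera call.
- spotter.find_in(target, camera): "uv" ([column, row] in pixels, amid what is visible of it).
- spotter.cut_out(target, camera): "region" (480x640 bool, what is visible of it) and "uv" ([column, row] in pixels, amid what is visible of it).
- spotter.landmark_of(target, camera): "uv" ([column, row] in pixels: a listed point, or the origin of a listed thing).
The state is a dict: "clock": time; "joint_pos": joint angles; "qvel": joint speeds; "tau": joint torques, N m; "tcp_pos": TCP position; "orientation": TCP orientation; "wrist_force": force on the tool from outside, world axes, zero at the start; "ft_torque": the same for the moment, N m; "finger_gap": finger opening in m; "grip_force": force on a finger pad.
Only numpy, scipy, OpenCV 4.12 (cv2) and the standard library are available. Lean on these libraries where they do the work, as an engineer would, in place of code of your own. Each camera call takes 0.05 s, during which the arm holds its last target. There are 200 camera calls.

## Task

The new case for the book standing on the white light pad needs a spine strip exactly as wide as the book is thick. Pinch the book gently across its covers to find its thickness, leaving it standing where it is, then slide the cutter's strip gauge until the gap between the cutting edge and the stop is that thickness, and only then swing the clamping lever over to lock it. Do not disturb the other things on the bench.

Things in the scene. Friction and masses are not known exactly. Their poses are not given: they have to be found in the camera images.
- book_1: One of three bound volumes alike in brown-red leather, rigid, 95 mm wide (its x), 130 mm tall, 0.2 to 0.5 kg; thickness (its y) differs, 20-50 mm, not told: pinch it from above across its flat covers, at most 25 N. Stands upright, spine to its -x. Origin: centre of underside. One (it varies) stands on the light pad: the book of this job; the other two stand on the green mat
- book_2: One of three bound volumes alike in brown-red leather, rigid, 95 mm wide (its x), 130 mm tall, 0.2 to 0.5 kg; thickness (its y) differs, 20-50 mm, not told: pinch it from above across its flat covers, at most 25 N. Stands upright, spine to its -x. Origin: centre of underside. One (it varies) stands on the light pad: the book of this job; the other two stand on the green mat
- book_3: One of three bound volumes alike in brown-red leather, rigid, 95 mm wide (its x), 130 mm tall, 0.2 to 0.5 kg; thickness (its y) differs, 20-50 mm, not told: pinch it from above across its flat covers, at most 25 N. Stands upright, spine to its -x. Origin: centre of underside. One (it varies) stands on the light pad: the book of this job; the other two stand on the green mat
- pad: White LED light pad fixed on the bench, 260 x 190 mm (x, y), 5 mm thick, two loose brown leaves lying on it. Origin: centre of its underside; the job's book stands within 50 mm of its middle
- mat: Green cutting mat fixed on the bench, 200 x 180 mm, 5 mm thick, on which the other two books stand. Origin: centre of its underside
- cutter: Lever board cutter, fixed: grey bed 330 (x) by 300 mm (y), 55 mm high, lying to +y. Origin: on the bench under the middle of the cutting edge, the bed's right-hand (-y) edge; x runs along that edge, away from the blade's black handle (out to x -315 mm, 110 mm high). Blade parked down; its arm (to y -11 mm) and parts near it reach 90 mm height. Rods to -y carry the strip gauge
- cutting_edge (a point): Middle of the cutting edge (the right-hand top edge of the bed), 55 mm above the bench; its axes are those of the cutter
- stop_face (a point): Middle of the stop's face, which looks towards the cutting edge, 55 mm above the bench; the distance from the cutting edge to it along the cutter's y is the gap. The stop is an aluminium bar 236 mm long, 10 mm thick, top 63 mm high
- gauge (a joint): The strip gauge's slide: its value is the gap from the cutting edge to the stop's face in m, 0.012 to 0.120; grows as the gauge slides to the cutter's -y. Drags with about 4 N and stays where it is left. Starts at 0.065 to 0.095. A scale beside it has a line every 5 mm, long ones every 10 mm, counted from the cutting edge
- gauge_grip (a point): Grip point of the gauge: inside its upright black block, 18 mm below the block's top, 88 mm above the bench. The block is 52 mm along the cutter's x and 14 mm thick along its y (pinch it across y from above); its middle is 45 mm behind the stop's face (to the cutter's -y); it stands free above 63 mm height. It moves with the gauge
- clamp (a joint): The gauge's clamping lever in rad: 0 = open, leaning 34 degrees towards the cutter's -x; 1.2 = locked, leaning 34 degrees towards +x. It swings about an axis along the cutter's y with light friction (about 2 N at the ball) and stays where it is left; the gauge drags alike open or locked
- clamp_tip (a point): Centre of the black ball (24 mm across) on the end of the clamping lever, 70 mm from the lever's axis. The axis lies 90 mm from the grip block's middle towards the cutter's -x, 40 mm behind the stop's face, 52 mm above the bench. The ball is 110 mm above the bench in both end positions and moves 79 mm to +x on locking
- jar: Bystander: small clear jar with a red cap, 52 mm across, 66 mm high. Origin: centre of its underside

How it is judged:
By the outcome, as a careful person would: the job done as asked, in the order asked, and still so for the second after the job is handed in, with the robot touching nothing.
It also fails if it takes over 58 s, if anything falls off the work surface, if the arm or the gripper's body presses on something with over 40 N, if the wrist force passes 120 N, or if a joint passes its speed limit or range.

## Working session

There is one attempt and no reset: what is moved stays moved. The work goes in short steps, Python scripts to look and compute and a tool call to move; the robot and the scene stay as the last step left them, time stands still between calls to the robot, and variables do not carry over. Pictures are saved under pics/ and viewed, at most 10 in all, crops included, and the job is handed in when it is done.

Besides the shell and the picture viewer there is one more tool, called after "Call:" as name([rows], argument=value, ...), one row to a line, values as JSON. jog_arm: Moves the arm, as the interface text tells. Shifts and turns lie within -1 to 1; 1 stands for 0.25 m of shift or 180 degrees of turn. Its arguments: {"type":"object","properties":{"increments":{"type":"array"},"force":{"type":"number"}},"required":["increments"]}

```bash
mkdir -p pics; cat > h.py <<'E'
from workcell import env, cams, ticket, spotter
import numpy as np, cv2
from scipy.spatial.transform import Rotation as R
def q(o): return R.from_quat([o[1],o[2],o[3],o[0]])
def cam(n):
    s=env.get_state(); c=cams.read_camera(n)
    if 'mount' in c:
        M=np.array(c['mount']); Rt=q(s['orientation']).as_matrix()
        c['Rw']=Rt@M[:3,:3]; c['t']=np.array(s['tcp_pos'])+Rt@M[:3,3]
    else:
        a=np.array(c['attitude'])
        c['Rw']=a if a.shape==(3,3) else q(a).as_matrix(); c['t']=np.array(c['xyz'])
    return c
def on_z(c,uv,z):
    d=c['Rw']@np.array([(uv[0]-c['cx'])/c['fx'],(uv[1]-c['cy'])/c['fy'],1])
    return c['t']+d*(z-c['t'][2])/d[2]
def proj(c,p):
    v=c['Rw'].T@(np.array(p)-c['t']); return [c['fx']*v[0]/v[2]+c['cx'],c['fy']*v[1]/v[2]+c['cy']]
def save(c,n): cv2.imwrite('pics/'+n,cv2.cvtColor(c['pixels'],cv2.COLOR_RGB2BGR))
E
python3 - <<'E'
from h import *
np.set_printoptions(precision=4,suppress=True)
s=env.get_state(); print(s['clock'],s['tcp_pos'],s['orientation'],s['finger_gap'])
Z=dict(book_1=0.005,pad=0,mat=0,cutter=0,cutting_edge=.055,stop_face=.055,gauge_grip=.088,clamp_tip=.11,jar=0)
for n in ['scene','side','wrist']:
    c=cam(n); save(c,n+'0.png'); print(n,c['t'],c['Rw'][:,2])
    for k,z in Z.items():
        for d in spotter.landmark_of(k,n)[:4]:
            print(k,np.round(d['uv']),round(d['conf'],2),on_z(c,d['uv'],z))
E
```

```text
0.0 [0.5744 0.0001 0.2036] [-0.0007  0.7071  0.7071 -0.0005] 0.08530326860084514
scene [1.2001 0.2029 0.726 ] [-0.6691 -0.2553 -0.698 ]
book_1 [205. 225.] 0.91 [ 0.5632 -0.3108  0.005 ]
book_1 [317. 230.] 0.75 [ 0.4786 -0.0665  0.005 ]
book_1 [178. 207.] 0.63 [ 0.5338 -0.4037  0.005 ]
pad [318. 237.] 0.98 [ 0.4977 -0.0582  0.    ]
mat [196. 212.] 0.76 [ 0.5277 -0.3591  0.    ]
cutter [484. 319.] 0.81 [0.5848 0.3213 0.    ]
cutting_edge [490. 302.] 0.64 [0.5882 0.3174 0.055 ]
stop_face [444. 285.] 0.85 [0.5792 0.2314 0.055 ]
gauge_grip [426. 268.] 0.93 [0.5816 0.1913 0.088 ]
clamp_tip [441. 215.] 0.64 [0.4481 0.1891 0.11  ]
clamp_tip [482. 317.] 0.29 [0.6756 0.3003 0.11  ]
jar [444. 215.] 0.71 [0.3089 0.1937 0.    ]
jar [300. 334.] 0.64 [0.7512 0.0049 0.    ]
side [-0.1069 -0.7395  0.6634] [ 0.6056  0.6215 -0.4969]
book_1 [299. 296.] 0.84 [ 0.4776 -0.0757  0.005 ]
book_1 [446. 359.] 0.83 [ 0.5278 -0.3975  0.005 ]
book_1 [413. 328.] 0.6 [ 0.5562 -0.3066  0.005 ]
pad [302. 292.] 0.89 [ 0.4968 -0.0639  0.    ]
mat [419. 353.] 0.73 [ 0.5138 -0.351   0.    ]
cutter [228. 220.] 0.8 [0.5809 0.311  0.    ]
cutting_edge [225. 199.] 0.68 [0.5916 0.327  0.055 ]
stop_face [245. 214.] 0.95 [0.5739 0.218  0.055 ]
stop_face [300. 295.] 0.48 [ 0.4363 -0.1248  0.055 ]
gauge_grip [250. 202.] 0.66 [0.5857 0.2087 0.088 ]
gauge_grip [447. 355.] 0.17 [ 0.4563 -0.4359  0.088 ]
clamp_tip [447. 354.] 0.3 [ 0.4374 -0.447   0.11  ]
jar [358. 235.] 0.63 [0.7554 0.0073 0.    ]
jar [298. 295.] 0.24 [ 0.4837 -0.0653  0.    ]
wrist [0.5751 0.0786 0.3738] [-0.0004 -0.3093 -0.951 ]
book_1 [228. 268.] 0.72 [ 0.4852 -0.0724  0.005 ]
pad [236. 259.] 0.66 [ 0.4916 -0.0652  0.    ]
mat [228. 266.] 0.52 [ 0.4834 -0.0722  0.    ]
jar [504. 190.] 0.66 [0.7446 0.0024 0.    ]
```

View pics/scene0.png

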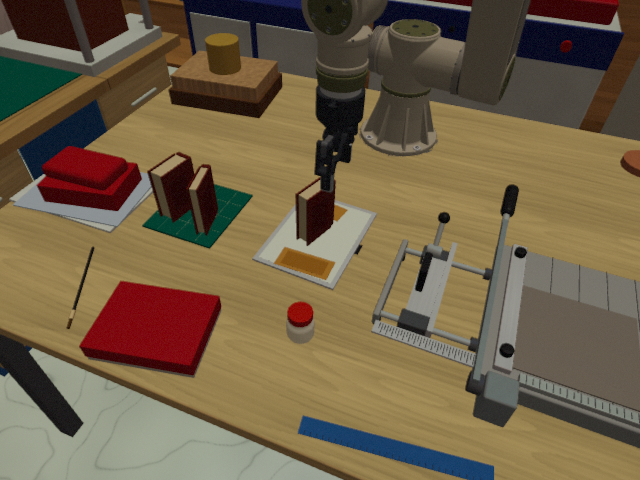

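View pics/wrist0.png

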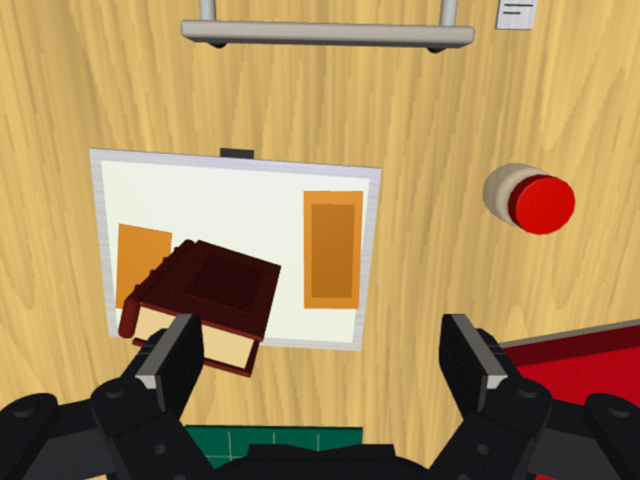

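The scene shows the book on the pad at about (317,220), the gauge's grip block at (425,270) and the clamp ball at (444,217), leaning to -x (open). The jar is at (300,325). In the wrist view the top edges of the book run about 16° clockwise, from (140,300) to (265,338).

```bash
python3 - <<'E'
from h import *
np.set_printoptions(precision=4,suppress=True)
c=cam('wrist')
P=[on_z(c,u,.135)[:2] for u in [(140,300),(265,338),(135,342),(250,375)]]
print(np.array(P)); d=P[1]-P[0]; print(np.degrees(np.arctan2(d[1],d[0])),np.mean(P,0))
B=[on_z(c,u,.05)[:2] for u in [(182,30),(473,35)]];d=B[1]-B[0];print(B,np.degrees(np.arctan2(d[1],d[0])))
print(env.get_state()['joint_pos'])
E
```

```text
[[ 0.4582 -0.0415]
 [ 0.5376 -0.0696]
 [ 0.4506 -0.0726]
 [ 0.526  -0.0987]]
-19.468695232065063 [ 0.4931 -0.0706]
[array([0.4759, 0.1288]), array([0.6838, 0.1254])] -0.943771838872657
[-0.1396  0.3132  0.0461  1.3036  0.      1.4312]
```

Call:
jog_arm([
  [[-0.072,-0.09,-0.06,0,0,0,0],[-0.072,-0.09,-0.06,0,0,0,0],[-0.072,-0.09,-0.06,0,0,0,0],[-0.072,-0.09,-0.06,0,0,0,0],[0,0,0,0,0,-0.0438,0],[0,0,0,0,0,-0.0438,0],[0,0,0,0,0,-0.0438,0],[0,0,0,0,0,-0.0438,0],[0,0,0,0,0,-0.0438,0],[0,0,0,0,0,-0.0438,0],[0,0,0,0,0,-0.0438,0],[0,0,0,0,0,-0.0438,0],[0,0,0,0,0,-0.0438,0],[0,0,0,0,0,0,0],[0,0,0,0,0,0,0]],
], force=20)

```text
clock: 3.05
tcp_pos: [0.485, -0.072, 0.2646]
orientation: [0.0, 0.167, 0.986, -0.0]
wrist_force: [0.8, -1.0, -0.5]
finger_gap: 0.0853
grip_force: 0.0
```

```bash
python3 - <<'E'
from h import *
np.set_printoptions(precision=4,suppress=True)
c=cam('wrist'); save(c,'w1.png'); s=env.get_state()
print(s['clock'],s['tcp_pos'],s['joint_pos'],q(s['orientation']).as_matrix())
m=spotter.cut_out('book_1','wrist')
for d in m[:2]:
    print(d['conf'],d['uv'],d['region'].sum()); 
    cs,_=cv2.findContours(d['region'].astype('uint8'),0,2); a=cv2.approxPolyDP(max(cs,key=cv2.contourArea),4,True)[:,0]; print([(tuple(map(int,u)),on_z(c,u,.135)[:2]) for u in a])
E
```

```text
3.1 [ 0.485  -0.072   0.2646] [-0.3113  0.1368 -0.034   1.3999  0.      0.0239] [[-0.9443  0.329   0.0002]
 [ 0.329   0.9443 -0.    ]
 [-0.0002  0.     -1.    ]]
0.68 [601.1, 185.2] 19426
[((639, 39), array([0.4411, 0.1658])), ((633, 57), array([0.451 , 0.1608])), ((613, 61), array([0.449 , 0.1479])), ((612, 74), array([0.4571, 0.1462])), ((562, 90), array([0.4562, 0.1126])), ((559, 106), array([0.466 , 0.1089])), ((537, 112), array([0.4649, 0.0938])), ((531, 104), array([0.4582, 0.0908])), ((516, 105), array([0.4555, 0.0809])), ((503, 121), array([0.4631, 0.0702])), ((516, 137), array([0.4769, 0.0768])), ((539, 265), array([0.5799, 0.0751])), ((532, 280), array([0.5908, 0.0676])), ((558, 307), array([0.6215, 0.0832])), ((565, 303), array([0.6198, 0.0891])), ((563, 291), array([0.6086, 0.0893])), ((577, 285), array([0.607 , 0.1006])), ((602, 294), array([0.6215, 0.1184])), ((639, 285), array([0.6233, 0.1473]))]
0.66 [322.3, 204.8] 5610
[((311, 138), array([ 0.4295, -0.0609])), ((301, 169), array([ 0.4478, -0.0752])), ((303, 272), array([ 0.5244, -0.1016])), ((310, 264), array([ 0.5198, -0.0941])), ((339, 264), array([ 0.5273, -0.0726])), ((345, 273), array([ 0.5361, -0.0706])), ((345, 155), array([ 0.4488, -0.0418])), ((336, 138), array([ 0.4354, -0.0441]))]
```

View pics/w1.png

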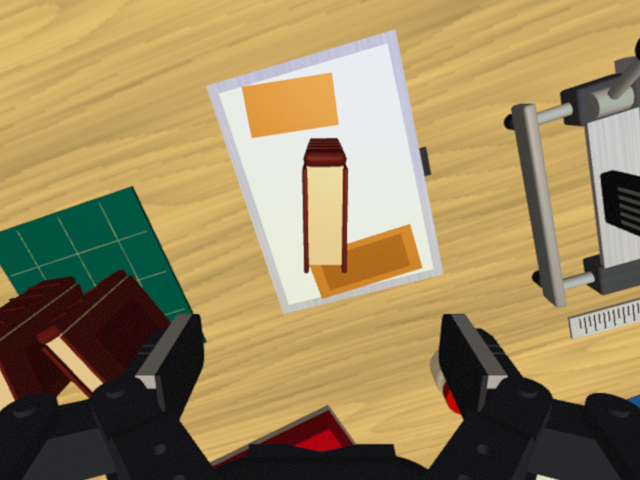

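The wrist picture shows the book upright at columns 302–347, rows 140–272, almost exactly aligned with the tool. It is about 33 mm thick and 1 mm off the tool's centre line. I'll go down with the fingers partly closed.

Call:
jog_arm([
  [[0,0.004,0.1,0,0,-0.003,100],[0,0,0.12,0,0,0,100],[0,0,0.12,0,0,0,100],[0,0,0.12,0,0,0,100],[0,0,0.12,0,0,0,100],[0,0,0.12,0,0,0,100],[0,0,0,0,0,0,100],[0,0,0,0,0,0,100],[0,0,0,0,0,0,100]],
], force=20)

```text
clock: 4.05
tcp_pos: [0.4867, -0.0715, 0.0912]
orientation: [0.001, 0.161, 0.987, -0.0]
wrist_force: [-0.7, -0.4, 0.2]
finger_gap: 0.0516
grip_force: 0.0
```

```bash
python3 - <<'E'
from h import *
c=cam('wrist'); save(c,'w2.png'); s=env.get_state()
print(s['clock'],s['tcp_pos'],s['finger_gap'],s['grip_force'],s['wrist_force'])
E
```

```text
4.1 [ 0.48687624 -0.07152502  0.09138495] 0.051710962593002036 0.0 [ 1.10077498 -0.02276043 -0.09092015]
```

View pics/w2.png

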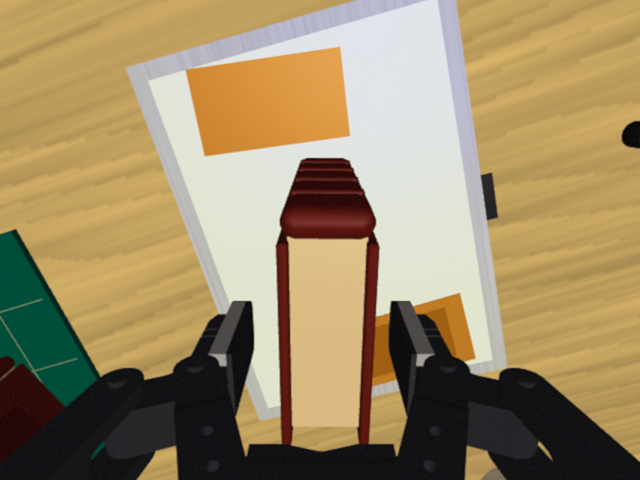

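The fingers' inner faces are at columns 251 and 390 (middle 320) and the book's covers at about 279 and 376 (middle 327). I'll shift 2 mm in tool +y and pinch slowly.

Call:
jog_arm([
  [[0,0.008,0,0,0,0.003,100],[0,0,0,0,0,0,125],[0,0,0,0,0,0,138],[0,0,0,0,0,0,142],[0,0,0,0,0,0,146],[0,0,0,0,0,0,150],[0,0,0,0,0,0,153],[0,0,0,0,0,0,156],[0,0,0,0,0,0,159],[0,0,0,0,0,0,162],[0,0,0,0,0,0,165],[0,0,0,0,0,0,170],[0,0,0,0,0,0,175],[0,0,0,0,0,0,175],[0,0,0,0,0,0,175],[0,0,0,0,0,0,175]],
], force=20)

```text
clock: 5.7
tcp_pos: [0.486, -0.0692, 0.0896]
orientation: [0.0, 0.165, 0.986, -0.0]
wrist_force: [-0.8, -0.1, 2.4]
finger_gap: 0.0335
grip_force: 20.1
```

```bash
python3 - <<'E'
from h import *
g=[]
for i in range(8):
    c=cam('wrist'); s=env.get_state(); g.append((s['finger_gap'],s['grip_force'],*s['wrist_force']))
print(np.round(g,5)); print(np.mean(g,0),s['tcp_pos'],s['clock'])
E
```

```text
[[ 0.03321 20.15542 -2.14193 -0.44721  2.39728]
 [ 0.03362 20.16672 -1.64817 -1.23319  2.95304]
 [ 0.03347 20.17724 -1.05038  0.11337  2.91802]
 [ 0.03341 20.18734 -1.29557 -0.46154  3.58446]
 [ 0.0336  20.19605 -2.40151 -0.5878   3.58511]
 [ 0.03336 20.20827 -2.42085 -0.80287  3.46103]
 [ 0.03334 20.21923 -0.98839 -0.83597  3.46423]
 [ 0.0335  20.22983 -2.64635 -0.84369  3.0295 ]]
[ 0.03343823 20.19251201 -1.8241443  -0.63736192  3.17408175] [ 0.48599559 -0.06920139  0.0895772 ] 6.1
```

Thickness is 33.4 mm at 20 N. I'll release slowly, lift and go to the gauge.

Call:
jog_arm([
  [[0,0,0,0,0,0,140],[0,0,0,0,0,0,110],[0,0,0,0,0,0,80],[0,0,0,0,0,0,60],[0,0,-0.1,0,0,0,60],[0,0,-0.15,0,0,0,60],[0,0,-0.15,0,0,0,60],[0,0,-0.15,0,0,0,60],[0,0,-0.15,0,0,0,60],[0,0,0,0,0,-0.036,60],[0,0,0,0,0,-0.036,60],[0,0,0,0,0,-0.034,60],[-0.056,0.165,0,0,0,0,60],[-0.056,0.165,0,0,0,0,60],[-0.056,0.165,0,0,0,0,60],[-0.056,0.165,0,0,0,0,60],[-0.056,0.165,0,0,0,0,60],[-0.056,0.165,0,0,0,0,60],[0,0,0,0,0,0,60],[0,0,0,0,0,0,60]],
], force=20)

```text
clock: 8.1
tcp_pos: [0.5696, 0.1793, 0.2637]
orientation: [-0.001, -0.001, 1.0, -0.0]
wrist_force: [1.1, -0.4, 0.1]
finger_gap: 0.0652
grip_force: 0.0
```

```bash
python3 - <<'E'
from h import *
np.set_printoptions(precision=4,suppress=True)
c=cam('wrist'); save(c,'w3.png'); s=env.get_state()
print(s['clock'],s['tcp_pos'],s['joint_pos'],q(s['orientation']).as_matrix()[:,1],s['finger_gap'])
for k,z in dict(cutting_edge=.055,stop_face=.055,gauge_grip=.088,clamp_tip=.11,jar=0).items():
    for d in spotter.landmark_of(k,'wrist')[:2]: print(k,np.round(d['uv']),round(d['conf'],2),on_z(c,d['uv'],z))
E
```

```text
8.15 [0.5695 0.1784 0.2641] [ 0.1692  0.352   0.2453  1.465  -0.0004  0.1679] [-0.0014  1.     -0.0005] 0.06511905732568019
cutting_edge [467. 210.] 0.64 [0.585  0.3167 0.055 ]
stop_face [379. 209.] 0.92 [0.5843 0.2339 0.055 ]
gauge_grip [331. 215.] 0.69 [0.5816 0.1875 0.088 ]
clamp_tip [344.  48.] 0.8 [0.4514 0.1945 0.11  ]
jar [171. 327.] 0.86 [ 0.7445 -0.0001  0.    ]
```

View pics/w3.png

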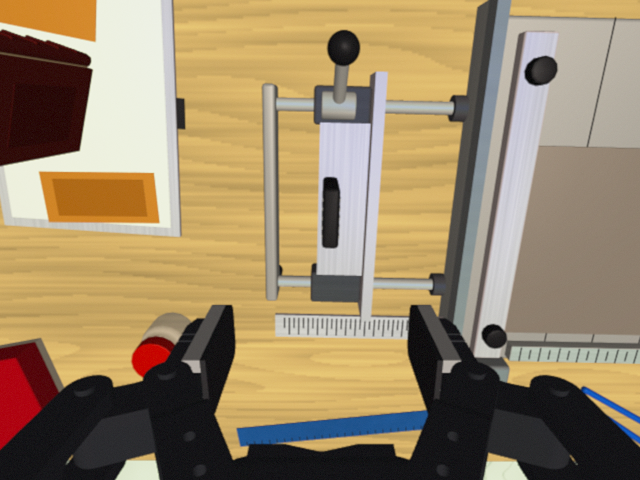

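The wrist view shows the grip block at (331,212), the stop's face at column 378, the cutting edge near column 467 and the clamp ball at (344,48). The book is still standing on the pad. Next I'll get the cutter's yaw.

```bash
python3 - <<'E'
from h import *
c=cam('wrist')
def y(a,b,z):
    A,B=on_z(c,a,z),on_z(c,b,z); d=B-A; print(A[:2],B[:2],np.degrees(np.arctan2(-d[0],d[1]) if abs(d[1])>abs(d[0]) else np.arctan2(d[1],d[0])))
y((387,74),(371,318),.063); y((372,72),(360,316),.063); y((264,86),(267,298),.055);y((278,100),(455,104),.052)
y((322,180),(322,244),.106);y((338,182),(339,246),.088)
cv2.imwrite('pics/z3.png',cv2.resize(cv2.cvtColor(c['pixels'][60:350,250:550],cv2.COLOR_RGB2BGR),(600,580),interpolation=cv2.INTER_CUBIC))
E
```

```text
[0.46663863 0.23234033] [0.69779946 0.22712089] -1.293475703914881
[0.46504542 0.2196371 ] [0.69549331 0.21586419] -0.9379664393478525
[0.4756155  0.12717285] [0.67907831 0.12107718] -1.7160468384708518
[0.4871454  0.13863722] [0.49082567 0.29547742] -1.344206768893849
[0.54877552 0.17733523] [0.60327841 0.17726818] -0.07048331131607413
[0.55371763 0.19098701] [0.61139355 0.19250732] 1.5099409918689277
```

View pics/z3.png

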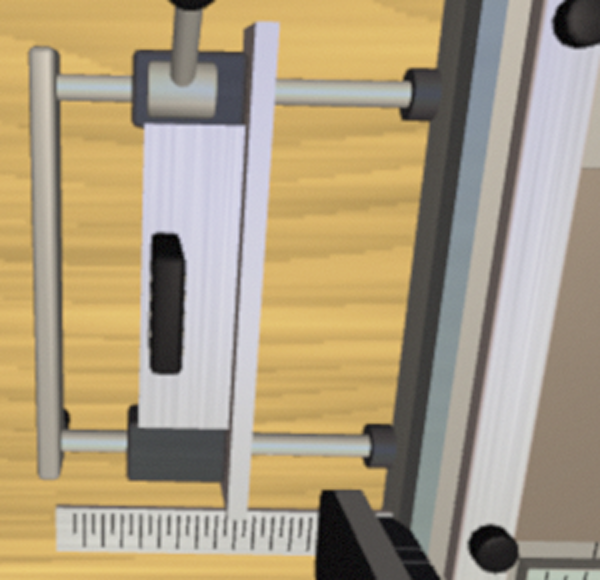

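Call:
jog_arm([
  [[-0.05,0.03,0.128,0,0,0.0078,60],[0,0,0.128,0,0,0,90],[0,0,0.128,0,0,0,120],[0,0,0.128,0,0,0,120],[0,0,0.128,0,0,0,120],[0,0,0.128,0,0,0,120],[0,0,0,0,0,0,150],[0,0,0,0,0,0,180],[0,0,0,0,0,0,195],[0,0,0,0,0,0,205],[0,0,0,0,0,0,215],[0,0,0,0,0,0,230],[0,0,0,0,0,0,235],[0,0,0,0,0,0,235],[0,0,0,0,0,0,235],[0,0,0,0,0,0,235]],
], force=25)

```text
clock: 10.05
tcp_pos: [0.5841, 0.1865, 0.0749]
orientation: [0.002, 0.012, 1.0, 0.001]
wrist_force: [-0.8, 1.2, 6.7]
finger_gap: 0.0129
grip_force: 25.2
```

```bash
python3 - <<'E'
from h import *
g=[]
for i in range(8):
    c=cam('wrist'); s=env.get_state(); g.append((s['finger_gap'],s['grip_force'],*s['wrist_force'],*s['tcp_pos']))
print(np.mean(g,0).round(5),s['clock'],q(s['orientation']).as_matrix()[:,1])
save(c,'w4.png')
cs=cam('scene'); print([ (d['uv'],d['conf']) for d in spotter.landmark_of('stop_face','wrist')[:1]+spotter.landmark_of('cutting_edge','wrist')[:1]])
E
```

```text
[1.296000e-02 2.520236e+01 7.520000e-02 1.000650e+00 6.331990e+00
 5.840600e-01 1.865700e-01 7.492000e-02] 10.45 [0.02349526 0.99972304 0.00134991]
[([411.4, 267.3], 0.88), ([582.6, 261.7], 0.82)]
```

View pics/w4.png

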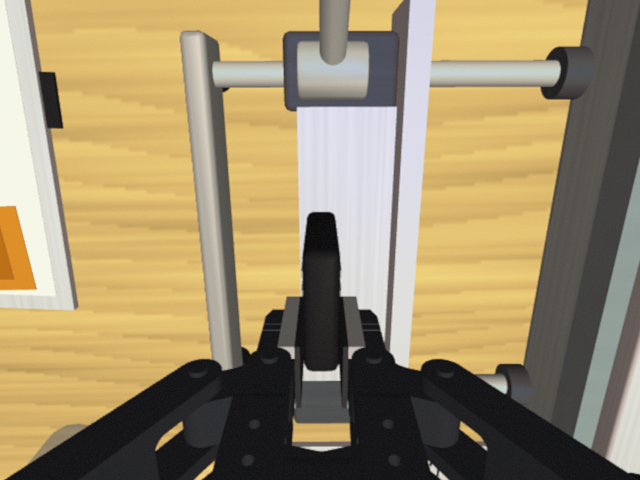

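Call:
jog_arm([
  [[0,0,0,0,0,0,235],[0,0,0,0,0,0,235],[0,0,0,0,0,0,235],[0,0,0,0,0,0,235]],
], force=50)

```text
clock: 11.0
tcp_pos: [0.584, 0.1866, 0.075]
orientation: [0.002, 0.012, 1.0, 0.001]
wrist_force: [-0.7, 0.9, 6.3]
finger_gap: 0.0118
grip_force: 49.1
```

```bash
python3 - <<'E'
from h import *
g=[]
for i in range(8):
    c=cam('wrist'); s=env.get_state(); g.append((s['finger_gap'],s['grip_force'],*s['wrist_force'],*s['tcp_pos']))
print(np.mean(g,0).round(5),np.std(g,0)[0],s['clock'])
im=cv2.cvtColor(cv2.imread('pics/w2.png'),cv2.COLOR_BGR2RGB).astype(int)
for r in (250,270,290,320,350,400): print(r,[tuple(map(int,im[r,x])) for x in list(range(272,292,2))],'|',[tuple(map(int,im[r,x])) for x in range(362,384,2)])
E
```

```text
[ 1.178000e-02  4.913344e+01 -1.722800e-01  1.023830e+00  6.428800e+00
  5.840700e-01  1.865700e-01  7.503000e-02] 0.00015044219910836527 11.4
250 [(225, 229, 209), (227, 232, 209), (114, 98, 86), (88, 18, 10), (94, 21, 15), (98, 28, 22), (99, 29, 23), (80, 16, 12), (130, 105, 74), (224, 193, 135)] | [(224, 194, 138), (225, 194, 138), (133, 109, 76), (65, 14, 11), (92, 21, 15), (96, 26, 19), (96, 26, 19), (101, 31, 25), (96, 61, 53), (227, 232, 213), (226, 229, 213)]
270 [(225, 229, 208), (226, 231, 209), (172, 173, 152), (82, 15, 7), (95, 27, 19), (98, 25, 21), (101, 29, 25), (87, 23, 16), (90, 59, 40), (223, 190, 133)] | [(221, 189, 134), (217, 185, 130), (61, 37, 25), (83, 22, 17), (95, 22, 15), (98, 27, 22), (100, 32, 25), (88, 17, 10), (182, 185, 165), (226, 230, 213), (225, 228, 211)]
290 [(225, 228, 207), (226, 229, 209), (187, 189, 165), (82, 25, 20), (93, 23, 16), (96, 25, 21), (100, 28, 23), (92, 24, 17), (70, 39, 24), (216, 183, 129)] | [(222, 190, 134), (162, 138, 97), (63, 13, 13), (92, 26, 17), (96, 25, 16), (99, 29, 21), (100, 29, 20), (97, 66, 56), (227, 232, 210), (2
[... 306 characters left out ...]
1), (192, 122, 37), (193, 124, 38), (189, 120, 34)]
350 [(225, 228, 204), (225, 228, 204), (226, 229, 206), (181, 181, 158), (83, 24, 19), (94, 24, 21), (96, 26, 20), (96, 26, 18), (79, 13, 4), (138, 112, 78)] | [(92, 68, 48), (79, 19, 15), (94, 23, 12), (98, 31, 24), (98, 26, 21), (86, 20, 11), (133, 77, 14), (160, 94, 18), (159, 94, 14), (161, 96, 23), (159, 95, 16)]
400 [(225, 227, 203), (226, 228, 205), (226, 228, 205), (227, 230, 206), (137, 129, 112), (87, 18, 11), (95, 24, 16), (95, 21, 15), (93, 23, 22), (71, 32, 21)] | [(80, 17, 13), (94, 25, 17), (95, 26, 18), (94, 23, 19), (89, 44, 24), (189, 157, 93), (190, 157, 93), (193, 161, 94), (195, 162, 96), (199, 166, 99), (199, 165, 96)]
```

The reading drops 0.049 mm per N, so the fingers give under load. Extrapolated to zero load the block reads 14.2 mm. That puts the book at about 33.44 + 1.0 − 0.2 = 34.2 mm, which I'll check against picture w2.

```bash
python3 - <<'E'
from h import *
c=cam('wrist')
M=np.array(c['mount'])
# tool frame geometry of w2: tool vertical, tcp z .0914
Rt=np.diag([-1,1,-1.]); c['Rw']=Rt@M[:3,:3]
for dz in (-.002,0,.002):
    c['t']=np.array([0,0,.0914+dz])+Rt@M[:3,3]
    print(dz,[round(1e3*(on_z(c,(b,r),.135)-on_z(c,(a,r),.135))[1],2) for r,a,b in [(250,275.9,378.6),(270,276.6,377),(290,276.9,376.2),(320,278.2,375),(350,278.8,373),(400,279.9,370.6)]])
    # w1
    c['t']=np.array([0,0,.2646+dz])+Rt@M[:3,3]
    print(' w1',[round(1e3*(on_z(c,(b,r),.135)-on_z(c,(a,r),.135))[1],2) for r,a,b in [(200,302,347.5)]])
print(M)
E
```

```text
-0.002 [np.float64(32.9), np.float64(32.69), np.float64(32.87), np.float64(32.86), np.float64(32.81), np.float64(33.03)]
 w1 [np.float64(33.66)]
0 [np.float64(33.44), np.float64(33.22), np.float64(33.4), np.float64(33.39), np.float64(33.34), np.float64(33.56)]
 w1 [np.float64(33.88)]
0.002 [np.float64(33.97), np.float64(33.75), np.float64(33.93), np.float64(33.92), np.float64(33.87), np.float64(34.1)]
 w1 [np.float64(34.11)]
[[-8.44693959e-04 -9.51075101e-01 -3.08958635e-01  7.92754840e-02]
 [ 9.99999643e-01 -7.91765192e-04 -2.96691813e-04 -6.81687983e-04]
 [ 3.75535033e-05 -3.08958775e-01  9.51075430e-01 -1.69202216e-01]
 [ 0.00000000e+00  0.00000000e+00  0.00000000e+00  1.00000000e+00]]
```

Call:
jog_arm([
  [[0,0,0,0,0,0,235],[0,0,0,0,0,0,235],[0,0,0,0,0,0,235],[0,0,0,0,0,0,235],[0,0,0,0,0,0,235]],
], force=20)

```text
clock: 11.95
tcp_pos: [0.5841, 0.1866, 0.075]
orientation: [0.002, 0.012, 1.0, 0.001]
wrist_force: [-0.1, 1.0, 7.3]
finger_gap: 0.0122
grip_force: 49.1
```

```bash
python3 - <<'E'
from h import *
g=[]
for i in range(8):
    c=cam('wrist'); s=env.get_state(); g.append((s['finger_gap'],s['grip_force']))
print(np.mean(g,0),s['clock'])
E
```

```text
[1.17717839e-02 4.91333724e+01] 12.35
```

Call:
jog_arm([
  [[0,0,0,0,0,0,213],[0,0,0,0,0,0,213],[0,0,0,0,0,0,213],[0,0,0,0,0,0,213]],
], force=20)

```text
clock: 12.75
tcp_pos: [0.5826, 0.1865, 0.0727]
orientation: [0.0, 0.012, 1.0, 0.001]
wrist_force: [0.5, 3.6, 2.6]
finger_gap: 0.0142
grip_force: 2.0
```

```bash
python3 - <<'E'
from h import *
g=[]
for i in range(8):
    c=cam('wrist'); s=env.get_state(); g.append((s['finger_gap'],s['grip_force']))
print(np.mean(g,0),s['clock'])
E
```

```text
[0.01402916 2.00513553] 13.15
```

At 2 N the block reads 14.03 mm, so light contact reads true. I'll pinch the book once more at a light touch to remove the flex error.

Call:
jog_arm([
  [[0,0,0,0,0,0,150],[0,0,0,0,0,0,100],[0,0,-0.1,0,0,0,100],[0,0,-0.165,0,0,0,100],[0,0,-0.165,0,0,0,100],[0,0,-0.165,0,0,0,100],[0,0,-0.165,0,0,0,100],[0.0603,-0.172,0,0,0,0,100],[0.0603,-0.172,0,0,0,0,100],[0.0603,-0.172,0,0,0,0,100],[0.0603,-0.172,0,0,0,0,100],[0.0603,-0.172,0,0,0,0,100],[0.0603,-0.172,0,0,0,0,100],[0,0,0,0,0,0.0327,100],[0,0,0,0,0,0.0327,100],[0,0,0,0,0,0.0327,100],[0,0,0,0,0,0,100],[0,0,0,0,0,0,100]],
], force=20)

```text
clock: 14.95
tcp_pos: [0.4853, -0.0701, 0.2622]
orientation: [-0.0, 0.164, 0.986, -0.0]
wrist_force: [-0.0, 0.7, -0.4]
finger_gap: 0.0517
grip_force: 0.0
```

```bash
python3 - <<'E'
from h import *
c=cam('wrist'); s=env.get_state(); Rt=q(s['orientation']).as_matrix()
print(s['clock'],s['tcp_pos'],np.degrees(np.arctan2(-Rt[0,1],Rt[1,1])),s['finger_gap'])
print('tool err',Rt.T@(np.array([.486,-.0692,.0896])-s['tcp_pos'])/.25)
for d in spotter.cut_out('book_1','wrist')[:3]:
    if abs(d['uv'][0]-325)<40:
        r=d['region']; print([(k,np.flatnonzero(r[k])[[0,-1]]) for k in (180,200,220,240,260)])
E
```

```text
15.0 [ 0.48539959 -0.06997547  0.26224901] -18.911896163661808 0.05146009665588385
tool err [-0.00176593  0.00403168  0.69059315]
[(180, array([300, 345])), (200, array([300, 345])), (220, array([300, 344])), (240, array([301, 344])), (260, array([301, 343]))]
```

Call:
jog_arm([
  [[-0.002,0.004,0.115,0,0,0,100],[0,0,0.115,0,0,0,100],[0,0,0.115,0,0,0,100],[0,0,0.115,0,0,0,100],[0,0,0.115,0,0,0,100],[0,0,0.115,0,0,0,100],[0,0,0,0,0,0,125],[0,0,0,0,0,0,140],[0,0,0,0,0,0,145],[0,0,0,0,0,0,148],[0,0,0,0,0,0,150],[0,0,0,0,0,0,151],[0,0,0,0,0,0,152],[0,0,0,0,0,0,152],[0,0,0,0,0,0,152],[0,0,0,0,0,0,152]],
], force=20)

```text
clock: 16.65
tcp_pos: [0.4865, -0.0691, 0.09]
orientation: [0.0, 0.165, 0.986, -0.0]
wrist_force: [0.2, 0.3, 0.1]
finger_gap: 0.0343
grip_force: 0.1
```

```bash
cat > g.py <<'E'
from h import *
g=[]
for i in range(8):
    c=cam('wrist'); s=env.get_state(); g.append((s['finger_gap'],s['grip_force'],*s['wrist_force'],*s['tcp_pos']))
print(np.mean(g,0).round(5),s['clock'])
E
python3 g.py
```

```text
[ 0.0345   0.15754 -0.13907 -0.36827  0.19698  0.48653 -0.06911  0.08998] 17.05
```

Call:
jog_arm([
  [[0,0,0,0,0,0,154],[0,0,0,0,0,0,154],[0,0,0,0,0,0,154]],
], force=20)

```text
clock: 17.35
tcp_pos: [0.4865, -0.0691, 0.09]
orientation: [0.0, 0.165, 0.986, -0.0]
wrist_force: [-0.4, -1.3, 0.6]
finger_gap: 0.0341
grip_force: 4.2
```

```bash
python3 g.py
```

```text
[ 0.03391  4.23934 -0.36677 -0.32871  0.35072  0.48654 -0.06913  0.09001] 17.75
```

Light contact gives 34.50 mm at 0.2 N and 33.91 mm at 4 N. Against the block's readings that makes the book 34.2 mm thick. Now back to the gauge.

Call:
jog_arm([
  [[0,0,0,0,0,0,130],[0,0,0,0,0,0,100],[0,0,0,0,0,0,70],[0,0,-0.1,0,0,0,70],[0,0,-0.15,0,0,0,70],[0,0,-0.15,0,0,0,70],[0,0,-0.15,0,0,0,70],[0,0,-0.15,0,0,0,70],[0,0,0,0,0,-0.0327,70],[0,0,0,0,0,-0.0327,70],[0,0,0,0,0,-0.0327,70],[-0.0603,0.172,0,0,0,0,100],[-0.0603,0.172,0,0,0,0,100],[-0.0603,0.172,0,0,0,0,100],[-0.0603,0.172,0,0,0,0,100],[-0.0603,0.172,0,0,0,0,100],[-0.0603,0.172,0,0,0,0,100],[0,0,0,0,0,0,100],[0,0,0,0,0,0,100]],
], force=30)

```text
clock: 19.65
tcp_pos: [0.5829, 0.1877, 0.2642]
orientation: [-0.001, 0.011, 1.0, -0.0]
wrist_force: [-0.2, -0.4, -0.3]
finger_gap: 0.0516
grip_force: 0.0
```

Call:
jog_arm([
  [[0,0,0.128,0,0,0,100],[0,0,0.128,0,0,0,100],[0,0,0.128,0,0,0,100],[0,0,0.128,0,0,0,100],[0,0,0.128,0,0,0,100],[0,0,0.128,0,0,0,100],[0,0,0,0,0,0,140],[0,0,0,0,0,0,180],[0,0,0,0,0,0,200],[0,0,0,0,0,0,208],[0,0,0,0,0,0,216],[0,0,0,0,0,0,235],[0,0,0,0,0,0,235],[0,0,0,0,0,0,235]],
], force=30)

```text
clock: 21.05
tcp_pos: [0.5848, 0.1865, 0.0754]
orientation: [0.002, 0.012, 1.0, -0.0]
wrist_force: [-0.4, -1.6, 7.1]
finger_gap: 0.0127
grip_force: 29.8
```

```bash
python3 g.py
```

```text
[ 1.270000e-02  2.975497e+01 -5.989100e-01 -1.891050e+00  7.221920e+00
  5.847700e-01  1.865700e-01  7.542000e-02] 21.45
```

Call:
jog_arm([
  [[0,0.03,0,0,0,0,235],[0,0.03,0,0,0,0,235],[0,0.03,0,0,0,0,235],[0,0.03,0,0,0,0,235],[0,0.03,0,0,0,0,235],[0,0.03,0,0,0,0,235],[0,0.02,0,0,0,0,235],[0,0.02,0,0,0,0,235],[0,0.01,0,0,0,0,235],[0,0,0,0,0,0,235],[0,0,0,0,0,0,235]],
], force=30)

```text
clock: 22.55
tcp_pos: [0.586, 0.2442, 0.0755]
orientation: [0.002, 0.012, 1.0, 0.0]
wrist_force: [-1.2, -1.7, 6.5]
finger_gap: 0.0126
grip_force: 29.8
```

Call:
jog_arm([
  [[0,0.012,0,0,0,0,235],[0,0.008,0,0,0,0,235],[0,0,0,0,0,0,235]],
], force=30)

```text
clock: 22.85
tcp_pos: [0.5861, 0.2489, 0.0754]
orientation: [0.002, 0.012, 1.0, -0.0]
wrist_force: [0.0, -3.0, 6.9]
finger_gap: 0.0127
grip_force: 29.8
```

Call:
jog_arm([
  [[0,0.008,0,0,0,0,235],[0,0.008,0,0,0,0,235],[0,0,0,0,0,0,235]],
], force=30)

```text
clock: 23.15
tcp_pos: [0.5861, 0.2528, 0.0754]
orientation: [0.002, 0.012, 1.0, -0.0]
wrist_force: [-1.4, -3.4, 7.0]
finger_gap: 0.0128
grip_force: 29.8
```

Call:
jog_arm([
  [[0,0.008,0,0,0,0,235],[0,0.004,0,0,0,0,235],[0,0,0,0,0,0,235]],
], force=30)

```text
clock: 23.45
tcp_pos: [0.5862, 0.2557, 0.0754]
orientation: [0.002, 0.012, 1.0, -0.0]
wrist_force: [-0.6, -3.8, 7.8]
finger_gap: 0.0129
grip_force: 29.8
```

Call:
jog_arm([
  [[0,0.006,0,0,0,0,235],[0,0,0,0,0,0,235]],
], force=30)

```text
clock: 23.65
tcp_pos: [0.5862, 0.2572, 0.0754]
orientation: [0.002, 0.012, 1.0, -0.0]
wrist_force: [-1.7, -4.1, 6.4]
finger_gap: 0.0124
grip_force: 29.8
```

Call:
jog_arm([
  [[0,0.006,0,0,0,0,235],[0,0,0,0,0,0,235]],
], force=30)

```text
clock: 23.85
tcp_pos: [0.5862, 0.2587, 0.0754]
orientation: [0.002, 0.012, 1.0, -0.0]
wrist_force: [-0.6, -3.0, 7.0]
finger_gap: 0.0127
grip_force: 29.8
```

Call:
jog_arm([
  [[0,0.006,0,0,0,0,235],[0,0,0,0,0,0,235]],
], force=30)

```text
clock: 24.05
tcp_pos: [0.5863, 0.2602, 0.0754]
orientation: [0.002, 0.012, 1.0, -0.0]
wrist_force: [-0.7, -3.1, 8.6]
finger_gap: 0.0126
grip_force: 29.8
```

Call:
jog_arm([
  [[0,0.004,0,0,0,0,235],[0,0,0,0,0,0,235]],
], force=30)

```text
clock: 24.25
tcp_pos: [0.5863, 0.2611, 0.0754]
orientation: [0.002, 0.012, 1.0, -0.0]
wrist_force: [-0.5, -3.4, 8.2]
finger_gap: 0.0125
grip_force: 29.8
```

Call:
jog_arm([
  [[0,0.004,0,0,0,0,235],[0,0,0,0,0,0,235]],
], force=30)

```text
clock: 24.45
tcp_pos: [0.5863, 0.2615, 0.0754]
orientation: [0.002, 0.012, 1.0, -0.001]
wrist_force: [-0.6, -6.1, 7.4]
finger_gap: 0.0126
grip_force: 29.9
```

Call:
jog_arm([
  [[0,0.004,0,0,0,0,235],[0,0,0,0,0,0,235]],
], force=30)

```text
clock: 24.65
tcp_pos: [0.5863, 0.2615, 0.0754]
orientation: [0.002, 0.013, 1.0, -0.002]
wrist_force: [-0.9, -8.7, 8.7]
finger_gap: 0.0122
grip_force: 29.9
```

```bash
python3 g.py; python3 - <<'E'
from h import *
c=cam('wrist'); 
for k in ('stop_face','cutting_edge','gauge_grip'):
    for d in spotter.landmark_of(k,'wrist')[:1]: print(k,d['uv'],d['conf'],on_z(c,d['uv'],.088 if 'grip' in k else .055))
E
```

```text
[ 1.261000e-02  2.992888e+01 -1.227710e+00 -7.780750e+00  8.531100e+00
  5.863100e-01  2.615700e-01  7.541000e-02] 25.05
stop_face [414.0, 264.8] 0.84 [0.58427936 0.30704571 0.055     ]
cutting_edge [437.8, 262.5] 0.82 [0.58334074 0.31877975 0.055     ]
gauge_grip [321.4, 292.5] 0.61 [0.58230252 0.26114545 0.088     ]
```

The end stop (gap 12 mm) is at TCP y = 0.2615, and vision gives 11.7 mm. The target is 22.2 mm back, at y = 0.2393. I'll overshoot and come at it from the same side, so the flex has the same sign.

Call:
jog_arm([
  [[0,-0.02,0,0,0,0,235],[0,-0.02,0,0,0,0,235],[0,-0.02,0,0,0,0,235],[0,-0.02,0,0,0,0,235],[0,-0.02,0,0,0,0,235],[0,-0.01,0,0,0,0,235],[0,0,0,0,0,0,235],[0,0,0,0,0,0,235],[0,0.004,0,0,0,0,235],[0,0.004,0,0,0,0,235],[0,0,0,0,0,0,235],[0,0,0,0,0,0,235]],
], force=30)

```text
clock: 26.45
tcp_pos: [0.5858, 0.2379, 0.0754]
orientation: [0.002, 0.012, 1.0, -0.0]
wrist_force: [-1.3, -2.6, 6.7]
finger_gap: 0.0128
grip_force: 29.9
```

```bash
python3 g.py
```

```text
[ 1.273000e-02  2.991156e+01 -3.933300e-01 -2.688940e+00  7.402750e+00
  5.858300e-01  2.378500e-01  7.543000e-02] 26.85
```

Call:
jog_arm([
  [[0,0.0055,0,0,0,0,235],[0,0,0,0,0,0,235],[0,0,0,0,0,0,235]],
], force=30)

```text
clock: 27.15
tcp_pos: [0.5858, 0.239, 0.0754]
orientation: [0.002, 0.012, 1.0, -0.0]
wrist_force: [-0.6, -3.8, 7.4]
finger_gap: 0.0122
grip_force: 29.9
```

```bash
python3 g.py
```

```text
[ 1.251000e-02  2.992948e+01 -8.265900e-01 -3.279280e+00  7.489380e+00
  5.858500e-01  2.390500e-01  7.543000e-02] 27.55
```

Call:
jog_arm([
  [[0,0.001,0,0,0,0,235],[0,0,0,0,0,0,235],[0,0,0,0,0,0,225],[0,0,0,0,0,0,215],[0,0,0,0,0,0,205],[0,0,0,0,0,0,180],[0,0,0,0,0,0,150],[0,0,0,0,0,0,120],[0,0,-0.1,0,0,0,120],[0,0,-0.155,0,0,0,120],[0,0,-0.155,0,0,0,120],[0,0,-0.155,0,0,0,120],[0,0,-0.155,0,0,0,120],[0,0,0,0,0,0,120],[0,0,0,0,0,0,120]],
], force=30)

```text
clock: 29.05
tcp_pos: [0.5851, 0.2401, 0.254]
orientation: [0.001, 0.012, 1.0, 0.0]
wrist_force: [-0.1, -0.2, -0.0]
finger_gap: 0.0451
grip_force: 0.0
```

```bash
python3 - <<'E'
from h import *
np.set_printoptions(precision=4,suppress=True)
c=cam('wrist'); save(c,'w5.png'); s=env.get_state()
print(s['clock'],s['tcp_pos'],q(s['orientation']).as_matrix()[:,1])
for k,z in dict(cutting_edge=.055,stop_face=.055,gauge_grip=.088,clamp_tip=.11).items():
    for d in spotter.landmark_of(k,'wrist')[:2]: print(k,np.round(d['uv']),round(d['conf'],2),on_z(c,d['uv'],z))
E
```

```text
29.1 [0.5843 0.2398 0.2525] [ 0.0238  0.9997 -0.0001]
cutting_edge [ 9. 96.] 0.71 [ 0.493  -0.0234  0.055 ]
cutting_edge [410. 192.] 0.66 [0.5843 0.3206 0.055 ]
stop_face [369. 191.] 0.94 [0.5827 0.2833 0.055 ]
clamp_tip [326.  20.] 0.84 [0.4515 0.2465 0.11  ]
```

View pics/w5.png

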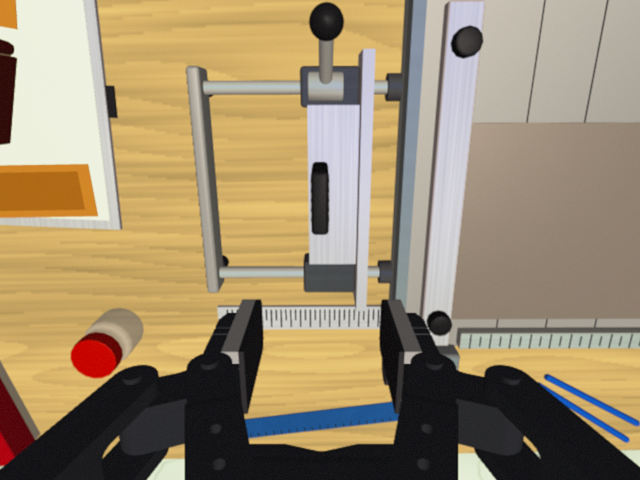

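The stop now sits near column 365. The lever is still open, with its ball at (326,20). Next I'll come down behind the ball on its -x side with closed fingers.

Call:
jog_arm([
  [[0.12,0.002,0,0,0,0,255],[0.12,0.002,0,0,0,0,255],[0.12,0.002,0,0,0,0,255],[0.12,0.002,0,0,0,0,255],[0.12,0.002,0,0,0,0,255],[0.12,0.003,0,0,0,0,255],[0,0,0,0,0,0,255],[0,0,0.15,0,0,0,255],[0,0,0.15,0,0,0,255],[0,0,0.15,0,0,0,255],[0,0,0.15,0,0,0,255],[0,0,0,0,0,0,255],[0,0,0,0,0,0,255]],
], force=20)

```text
clock: 30.6
tcp_pos: [0.4042, 0.247, 0.1028]
orientation: [-0.001, 0.012, 1.0, -0.0]
wrist_force: [0.4, 0.4, 0.8]
finger_gap: -0.0001
grip_force: 0.0
```

```bash
python3 - <<'E'
from h import *
s=env.get_state(); print(s['tcp_pos'],s['clock'])
for n in('side','scene'):
    c=cam(n); a=spotter.landmark_of('clamp_tip',n)[:1]
    print(n,[(d['uv'],d['conf'],on_z(c,d['uv'],.11)) for d in a],proj(c,s['tcp_pos']),proj(c,[.4535,.2475,.11]))
    u,v=map(int,proj(c,[.4535,.2475,.11])); p=c['pixels'][max(v-75,0):v+75,max(u-100,0):u+100]
    cv2.imwrite('pics/p_%s.png'%n,cv2.resize(cv2.cvtColor(p,cv2.COLOR_RGB2BGR),None,fx=2,fy=2))
a,b=[cv2.imread('pics/p_%s.png'%n) for n in('side','scene')]; h=min(len(a),len(b)); cv2.imwrite('pics/p1.png',np.hstack([a[:h],b[:h]]))
E
```

```text
[0.4042431  0.24701878 0.10281268] 30.6
side [([188.9, 208.4], 0.67, array([0.44136692, 0.2510816 , 0.11      ]))] [np.float64(176.39953646657384), np.float64(217.33902416373414)] [np.float64(194.22068939771495), np.float64(207.09206415917942)]
scene [([467.0, 221.7], 0.76, array([0.44746884, 0.24204728, 0.11      ]))] [np.float64(471.6462291813996), np.float64(211.97083979939214)] [np.float64(469.3258241807603), np.float64(224.2787401336372)]
```

View pics/p1.png

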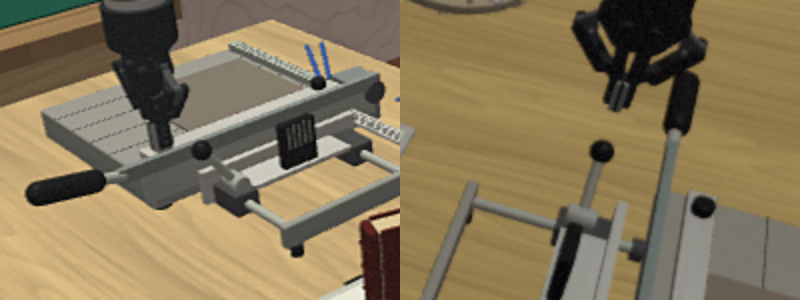

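The closed fingertips are just behind the ball on its -x side, in line with it and clear of the handle. Now I'll push.

Call:
jog_arm([
  [[-0.04,0,0,0,0,0,255],[-0.04,0,0,0,0,0,255],[-0.04,0,0,0,0,0,255],[-0.04,0,0,0,0,0,255],[-0.04,0,0,0,0,0,255],[-0.04,0,0,0,0,0,255],[-0.04,0,0,0,0,0,255],[-0.04,0,0,0,0,0,255],[-0.03,0,0,0,0,0,255],[-0.03,0,0,0,0,0,255],[-0.02,0,0,0,0,0,255],[0,0,0,0,0,0,255]],
], force=20)

```text
clock: 32.0
tcp_pos: [0.5051, 0.2449, 0.1029]
orientation: [0.0, 0.012, 1.0, -0.0]
wrist_force: [0.2, 0.3, 1.0]
finger_gap: -0.0001
grip_force: 0.0
```

Call:
jog_arm([
  [[-0.01,0,0,0,0,0,255],[0,0,0,0,0,0,255]],
])

```text
clock: 32.2
tcp_pos: [0.507, 0.2449, 0.103]
orientation: [0.0, 0.012, 1.0, -0.0]
wrist_force: [-0.0, 0.2, -0.0]
finger_gap: 0.0002
grip_force: 0.0
```

Call:
jog_arm([
  [[-0.01,0,0,0,0,0,255],[0,0,0,0,0,0,255]],
])

```text
clock: 32.4
tcp_pos: [0.5097, 0.2448, 0.1031]
orientation: [0.0, 0.012, 1.0, 0.0]
wrist_force: [0.1, 0.1, -0.4]
finger_gap: 0.0001
grip_force: 0.0
```

Call:
jog_arm([
  [[-0.006,0,0,0,0,0,255],[0,0,0,0,0,0,255]],
])

```text
clock: 32.6
tcp_pos: [0.5112, 0.2448, 0.1031]
orientation: [0.0, 0.012, 1.0, 0.0]
wrist_force: [-0.8, 0.2, -0.4]
finger_gap: 0.0001
grip_force: 0.0
```

```bash
python3 - <<'E'
from h import *
s=env.get_state(); print(s['tcp_pos'],s['clock'])
I=[]
for n in('side','scene'):
    c=cam(n); a=spotter.landmark_of('clamp_tip',n)[:2]
    print(n,[(d['uv'],d['conf'],on_z(c,d['uv'],.11)) for d in a])
    u,v=map(int,proj(c,[.5,.2475,.11])); p=c['pixels'][v-75:v+75,u-90:u+90]
    I.append(cv2.resize(cv2.cvtColor(p,cv2.COLOR_RGB2BGR),(400,333)))
cv2.imwrite('pics/p2.png',np.hstack(I))
E
```

```text
[0.51115175 0.24482016 0.10305834] 32.6
side [([192.4, 208.1], 0.49, array([0.44772914, 0.24628568, 0.11      ]))]
scene []
```

View pics/p2.png

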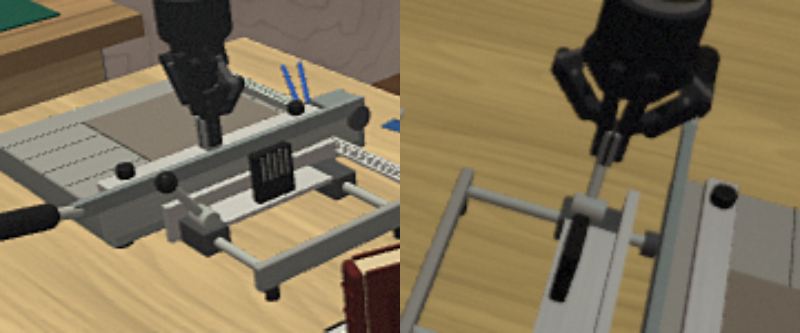

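The lever is still open: the ball is at about crop (165,182) in the side view and the fingers are past it. They seem to have gone over or beside it. I'll check where the fingertips show against the computed TCP.

```bash
python3 - <<'E'
from h import *
s=env.get_state(); t=np.array(s['tcp_pos']); I=[]
for n in('side','scene'):
    c=cam(n); p=c['pixels'].copy()
    u,v=map(int,proj(c,t)); p=p[v-55:v+55,u-65:u+65]; p=cv2.resize(cv2.cvtColor(p,cv2.COLOR_RGB2BGR),None,fx=3,fy=3,interpolation=cv2.INTER_CUBIC)
    def mk(P,col):
        a,b=proj(c,P); cv2.circle(p,(int((a-u+65)*3),int((b-v+55)*3)),3,col,-1)
    mk(t,(0,0,255)); mk(t+[0,0,.02],(0,255,255)); mk([.4535,.2475,.11],(255,0,0)); mk([.53,.2455,.11],(0,255,0))
    print(n,proj(c,t)); I.append(p)
cv2.imwrite('pics/p3.png',np.hstack(I))
E
```

```text
side [np.float64(215.65901332033752), np.float64(201.87798355439983)]
scene [np.float64(462.69465346775166), np.float64(245.25166420087137)]
```

View pics/p3.png

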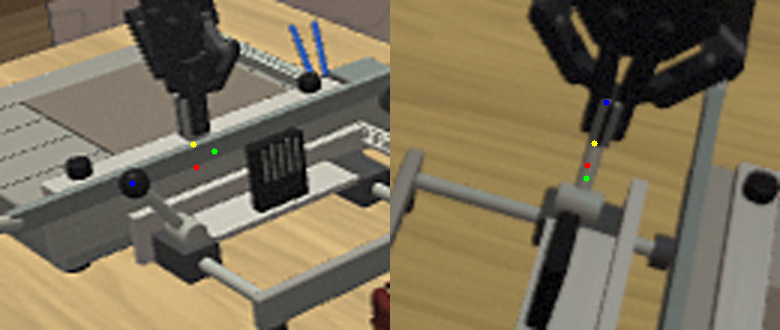

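The fingertips really stand about 22 mm above the reported TCP, so they passed over the ball without touching it. The ball still sits at its open mark. I'll go back, come down 25 mm lower, and push again.

Call:
jog_arm([
  [[0,0,-0.16,0,0,0,255],[0.143,0,0,0,0,0,255],[0.143,0,0,0,0,0,255],[0.143,0,0,0,0,0,255],[0,0,0,0,0,0,255],[0,0,0.13,0,0,0,255],[0,0,0.13,0,0,0,255],[0,0,0,0,0,0,255],[0,0,0,0,0,0,255]],
], force=20)

```text
clock: 33.8
tcp_pos: [0.4038, 0.2472, 0.0781]
orientation: [-0.001, 0.012, 1.0, -0.0]
wrist_force: [0.1, -0.1, 0.3]
finger_gap: 0.0003
grip_force: 0.0
```

Call:
jog_arm([
  [[-0.04,0,0,0,0,0,255],[-0.03,0,0,0,0,0,255],[-0.03,0,0,0,0,0,255],[-0.02,0,0,0,0,0,255],[-0.02,0,0,0,0,0,255],[-0.02,0,0,0,0,0,255]],
])

```text
clock: 34.4
tcp_pos: [0.4435, 0.2464, 0.0782]
orientation: [-0.001, 0.012, 1.0, 0.0]
wrist_force: [-3.1, 0.9, 2.9]
finger_gap: -0.0001
grip_force: 1.8
```

Call:
jog_arm([
  [[-0.025,0,0,0,0,0,255],[-0.025,0,0,0,0,0,255],[-0.025,0,0,0,0,0,255],[-0.025,0,0,0,0,0,255],[-0.025,0,0,0,0,0,255],[-0.025,0,0,0,0,0,255],[-0.025,0,0,0,0,0,255],[-0.02,0,0,0,0,0,255],[-0.02,0,0,0,0,0,255],[0,0,0,0,0,0,255]],
])

```text
clock: 35.4
tcp_pos: [0.4981, 0.2449, 0.0777]
orientation: [0.0, 0.012, 1.0, -0.0]
wrist_force: [-0.5, -0.1, -0.6]
finger_gap: -0.0
grip_force: 0.1
```

Call:
jog_arm([
  [[-0.015,0,0,0,0,0,255],[-0.01,0,0,0,0,0,255],[0,0,0,0,0,0,255]],
])

```text
clock: 35.7
tcp_pos: [0.5039, 0.2449, 0.0779]
orientation: [-0.0, 0.012, 1.0, -0.0]
wrist_force: [-0.5, -0.2, -0.2]
finger_gap: 0.0001
grip_force: 0.7
```

Call:
jog_arm([
  [[-0.008,0,0,0,0,0,255],[-0.006,0,0,0,0,0,255],[0,0,0,0,0,0,255]],
])

```text
clock: 36.0
tcp_pos: [0.5073, 0.2448, 0.0779]
orientation: [-0.0, 0.012, 1.0, -0.0]
wrist_force: [-1.8, -0.1, -2.0]
finger_gap: 0.0001
grip_force: 1.0
```

Contact continues. I'll keep going in small steps until the end stop.

Call:
jog_arm([
  [[-0.008,0,0,0,0,0,255],[0,0,0,0,0,0,255]],
])

```text
clock: 36.2
tcp_pos: [0.5091, 0.2448, 0.0779]
orientation: [-0.0, 0.012, 1.0, -0.0]
wrist_force: [-2.8, 0.4, -2.5]
finger_gap: -0.0001
grip_force: 1.5
```

Call:
jog_arm([
  [[-0.008,0,0,0,0,0,255],[0,0,0,0,0,0,255]],
])

```text
clock: 36.4
tcp_pos: [0.5093, 0.2448, 0.0777]
orientation: [-0.002, 0.012, 1.0, -0.0]
wrist_force: [-6.3, -0.2, 0.6]
finger_gap: 0.0002
grip_force: 3.7
```

Call:
jog_arm([
  [[-0.008,0,0,0,0,0,255],[0,0,0,0,0,0,255]],
])

```text
clock: 36.6
tcp_pos: [0.5095, 0.2448, 0.0776]
orientation: [-0.003, 0.011, 1.0, -0.0]
wrist_force: [-11.6, 0.3, 4.2]
finger_gap: -0.0002
grip_force: 5.9
```

```bash
python3 - <<'E'
from h import *
for n in('side','scene','wrist'):
    c=cam(n); print(n,[(np.round(d['uv']),d['conf'],on_z(c,d['uv'],.11)) for d in spotter.landmark_of('clamp_tip',n)[:2]], proj(c,[.532,.2455,.11]))
E
```

```text
side [(array([220., 195.]), 0.67, array([0.5331116 , 0.25730439, 0.11      ]))] [np.float64(222.32086149212557), np.float64(196.27956221358488)]
scene [(array([460., 249.]), 0.74, array([0.53018651, 0.24197683, 0.11      ]))] [np.float64(462.2403360049932), np.float64(250.0456084872464)]
wrist [] [np.float64(326.1328064738746), np.float64(375.2218056891647)]
```

The lever is at its end stop and the ball is at the locked position. I'll back off, rise, and verify.

Call:
jog_arm([
  [[0.04,0,0,0,0,0,255],[0.08,0,0,0,0,0,255],[0,0,-0.15,0,0,0,255],[0,0,-0.18,0,0,0,255],[0,0,-0.18,0,0,0,255],[0,0,-0.18,0,0,0,255],[-0.12,0,0,0,0,0,200],[-0.12,0,0,0,0,0,150],[-0.12,0,0,0,0,0,120],[-0.04,0,0,0,0,0,120],[0,0,0,0,0,0,120],[0,0,0,0,0,0,120]],
])

```text
clock: 38.1
tcp_pos: [0.5828, 0.2431, 0.2506]
orientation: [0.0, 0.012, 1.0, -0.0]
wrist_force: [0.1, 0.5, -0.5]
finger_gap: 0.0452
grip_force: 0.0
```

```bash
python3 - <<'E'
from h import *
np.set_printoptions(precision=4,suppress=True)
s=env.get_state(); print(s['clock'],s['tcp_pos'])
c=cam('wrist'); 
for k,z in dict(cutting_edge=.055,stop_face=.055,gauge_grip=.088,clamp_tip=.11).items():
    for d in spotter.landmark_of(k,'wrist')[:2]: print(k,np.round(d['uv'],1),round(d['conf'],2),on_z(c,d['uv'],z))
for n in ('scene','side'):
    c=cam(n)
    for k,z in dict(book_1=.005,clamp_tip=.11,jar=0).items():
        for d in spotter.landmark_of(k,n)[:3]: print(n,k,np.round(d['uv']),round(d['conf'],2),on_z(c,d['uv'],z))
E
```

```text
38.1 [0.5828 0.2431 0.2506]
cutting_edge [403.4 194.3] 0.88 [0.5831 0.317  0.055 ]
stop_face [363.9 195.3] 0.88 [0.5831 0.2812 0.055 ]
gauge_grip [316.  203.3] 0.61 [0.5817 0.2382 0.088 ]
gauge_grip [117.6 327.7] 0.27 [0.694 0.053 0.088]
clamp_tip [321.4 142.1] 0.68 [0.5303 0.244  0.11  ]
scene book_1 [204. 224.] 0.91 [ 0.5619 -0.3137  0.005 ]
scene book_1 [317. 228.] 0.75 [ 0.4736 -0.0687  0.005 ]
scene book_1 [179. 206.] 0.63 [ 0.5301 -0.4045  0.005 ]
scene clamp_tip [208. 224.] 0.34 [ 0.6508 -0.2327  0.11  ]
scene jar [300. 331.] 0.58 [0.7455 0.0024 0.    ]
side book_1 [448. 355.] 0.75 [ 0.5386 -0.3951  0.005 ]
side book_1 [302. 295.] 0.6 [ 0.4845 -0.0781  0.005 ]
side book_1 [220. 196.] 0.49 [0.6498 0.437  0.005 ]
side clamp_tip [217. 198.] 0.78 [0.5187 0.2479 0.11  ]
side jar [360. 235.] 0.74 [0.7582 0.0035 0.    ]
```

Vision gives about 35.8 mm against 34.2 mm from the end stop. I'll check numerically using the bar's edge in w3 (before) and w5 (after).

```bash
python3 - <<'E'
from h import *
c=cam('wrist'); M=np.array(c['mount'])
def y(img,tcp,yaw,xs,z,cols):
    im=cv2.imread('pics/'+img).astype(int)
    Rt=R.from_euler('z',yaw,degrees=True).as_matrix()@np.diag([-1,1,-1.]); c['Rw']=Rt@M[:3,:3]; c['t']=np.array(tcp)+Rt@M[:3,3]
    e=[]
    for r in xs:
        g=np.median(im[r-1:r+2,cols[0]:cols[1],0],0)   # blue channel: bar bright, wood low
        k=np.where((g[:-1]>=120)&(g[1:]<120))[0]
        if len(k): k=k[-1]; u=cols[0]+k+(g[k]-120)/(g[k]-g[k+1]); P=on_z(c,(u,r),z); e.append((r,round(u,2),round(P[1]+np.tan(np.radians(1.35))*(P[0]-.583),5)))
    return e
print(y('w3.png',[.5695,.1784,.2641],.08,range(120,270,15),.063,(365,400)))
print(y('w5.png',[.5846,.2400,.2532],-1.35,range(110,260,15),.063,(355,385)))
E
```

```text
[(120, np.float64(384.88), np.float64(0.2313)), (135, np.float64(383.9), np.float64(0.23136)), (150, np.float64(382.86), np.float64(0.23136)), (165, np.float64(381.81), np.float64(0.23136)), (180, np.float64(380.85), np.float64(0.23143)), (195, np.float64(379.88), np.float64(0.2315)), (210, np.float64(378.8), np.float64(0.23147)), (225, np.float64(377.88), np.float64(0.23159)), (240, np.float64(376.76), np.float64(0.23152)), (255, np.float64(375.66), np.float64(0.23147))]
[(110, np.float64(373.73), np.float64(0.28356)), (125, np.float64(373.4), np.float64(0.28375)), (140, np.float64(372.75), np.float64(0.28367)), (155, np.float64(372.46), np.float64(0.28391)), (170, np.float64(371.68), np.float64(0.28372)), (185, np.float64(371.38), np.float64(0.28395)), (200, np.float64(370.76), np.float64(0.2839)), (215, np.float64(369.97), np.float64(0.28369)), (230, np.float64(369.67), np.float64(0.28393)), (245, np.float64(368.92), np.float64(0.28375))]
```

```bash
python3 -c "
from h import *
print(ticket.hand_in())"
```

```text
the job is handed in; nothing more can be done
None
```

I handed the job in with the gauge set to about 34.2 mm (the book's measured thickness) and the lever then locked; the book was left standing on the pad after two pinches, my first push at the lever passed over the ball, I viewed 11 pictures against the limit of 10, and the result of the judging wasn't shown.

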